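# Shim the rocking laser level

## Robot

A 7-joint arm with a two-finger parallel gripper is mounted at the origin on the work surface. World frame = base frame: x ahead of the robot, y to its left, z up, the work surface at z = 0. Lengths are in m, angles in degrees, forces in N, time in s.
With the tool pointing down it reaches from about 0.4 to 0.875 m from the base axis. Payload 6.5 kg.
Tool frame: the origin (TCP) lies midway between the tips of the shut fingers; the grasp point (between the pads) lies env.hold_point_z behind it (env.hold_point_z is the distance from the TCP to the grasp point, in m); z points along the fingers, y is the line along which they close (so a half turn about z gives the same grasp; the last joint's range is limited). The gripper opens to 88 mm and grips with 3 to 60 N. Pads are 18 mm wide; open, the fingers measure 123 mm over their backs; the gripper's body (75 mm by 187 mm) begins 45 mm behind the grasp point.
Start: joints at [72.468, 30.733, -0.252, 88.115, 0.149, 61.152, -4.079], TCP at [0.154, -0.631, 0.239] pointing down, gripper open.
Joint ranges: [-154.64, 154.64], [-21.42, 123.67], [-72.66, 72.17], [13.99, 137.28], [-74.86, 254.86], [10.95, 109.41], [-158.01, 158.01]. Speed limits (degrees/s): [136.94, 136.94, 180, 180, 180, 180, 180].

## Interface

Orientations are given as [roll, pitch, yaw] about the fixed x, y, z axes, in that order (R = Rz(yaw) Ry(pitch) Rx(roll)).
In Python, from rig import env gives the robot as it stands. The module is installed in compiled form; this text tells all that it offers.
- The arm moves only by the tool drive_tool, never from a script. Its argument "steps" is a list that holds one entry, the list of rows, each a list of 6 numbers: the shift along the world's x, y, z each as a share of 200 mm, from -1 to 1, then the turn, a rotation vector about the world's x, y, z each as a share of 90 degrees, from -1 to 1. A call has 1 to 12 rows; each row shifts and turns the commanded pose from where the row before left it; what a row does not reach is not made up. A row lasts 1/8 s, in which the tool goes at most 62.5 mm and 10.7 degrees, less where a joint would pass 70% of its speed; a pose out of reach is approached as far as the arm can. A call with a number of a shift or a turn outside -1 to 1 is refused whole. A call with a gripper value outside its range is refused whole. "gripper" is the closure, from 0 (fully open) to 1 (shut), set as the call begins (left out, the last holds). The fingers move at their own pace and stop on an object; "grip_force" is the grip in N (left out, the last holds). Time passes only in rows, so rows that do not move let the fingers close. It gives the time, the measured TCP pose, the force, the opening and the grip force at its end, in the units of the state.
- env.state(): the state, without advancing time (a new reading comes with each control period).
- env.snapshot(name): name is "side" or "top"; returns a dict with "image" (400x640x3 uint8, red, green, blue), "fx", "fy", "cx", "cy" (pixels), "view" (4x4, takes a point from world to camera coordinates). Camera axes: x right, y up, looking along -z (the intrinsics and any distortion apply to the point x, -y, -z); pixel columns grow to the right and rows downward; lengths in m; the calibration is good to about 2 mm. A picture is of the moment at which its call begins. There is no depth.
- env.hand_in(): hands the job in; it is judged then, once.
The state is a dict: "clock": time; "joint_positions": joint angles; "dq": joint speeds; "tau": joint torques, N m; "tcp_pos": TCP position; "tool_rot": TCP orientation; "wrist_force": force on the tool from outside, world axes, zero at the start; "moment": the same for the moment, N m; "grip_width": finger opening in m; "grasp_force": force on a finger pad.
Only numpy, scipy, OpenCV 4.12 (cv2) and the standard library are available. Lean on these libraries where they do the work, as an engineer would, in place of code of your own. Each camera call takes 0.05 s, during which the arm holds its last target. There are 200 camera calls.

## Task

The laser level on the bench rocks because one of its four feet, the one the wooden wedge points at, has lost its rubber. Push the wedge along the bench, thin end first, under that bare foot until it is snug and the level no longer rocks, then press down with the fingertips on the black round cap above that foot to check that it stands firm, and let go. Do not pick up or grip anything, do not shove the level along or jack it out of level, and leave the other things where they are.

Things in the scene. Friction and masses are not known exactly. Their poses are not given: they have to be found in the camera images.
- laser: Loose laser level, 2 to 3.1 kg, friction with the bench about 0.6. Origin on the bench under its centre, z up. Aluminium cross of two arms (250 x 36 mm, undersides 20 mm, tops 32 mm above the bench) along x and y. Feet 110 mm out: black rubber, 28 mm across, 20 mm high, on +x, -x and +y; on -y only a bare steel stud. Black battery box (64 x 36 x 46 mm) on the +y arm.
- laser_top (a point): Top centre of the level's head, 136 mm above the bench. The round grey housing in the middle is 96 mm across up to 85 mm above the bench, then narrows to a 66 mm head.
- short_foot (a point): Lowest point of the bare stud (steel, 14 mm across, round end), 8 mm above the bench at rest; at (0, -110, 8) mm in the laser's frame. The weight leans slightly away from it, so the level rests flat on its three rubber feet; pressing over the stud with more than 2 to 4 N rocks it until the stud hits the bench (about 4 degrees).
- corner_pad: Black round cap on the arm's top, right above the bare stud: 32 mm across, 6 mm thick, its top 38 mm above the bench; origin in the centre of its underside, 32 mm above the bench. Fixed to the level, a firm surface (no spring). Three equal caps sit over the other feet.
- wedge: Loose light-wood wedge, 45 g, flat on the bench, thin end towards the bare stud: 110 mm long (x), 50 mm wide (y), 3 mm high at the thin end (+x) rising evenly to 17 mm at the thick end (-x). Origin in the centre of its underside. Friction about 0.6 all round: it stays where it is pushed. Snug when the stud stands about 39 mm in from the thin end (16 mm to the +x side of the origin).
- wedge_heel (a point): Middle of the wedge's upright thick-end face (50 mm wide, 17 mm high), 8 mm above the bench: the face to push on. The wedge slides with under 1 N until it meets the stud, then the push rises steeply: 5 to 9 N makes it snug, over about 12 N shoves or raises the level.
- offcut: Bystander: plywood block 55 x 60 x 28 mm, loose beside the wedge. Origin at the centre of its underside.
- pencil: Bystander: yellow carpenter's pencil, 7 x 150 x 7 mm (long along its y), loose on the other side of the wedge. Origin at the centre of its underside.
- tape: Bystander: black and yellow tape measure, 70 x 40 x 62 mm. Origin at the centre of its underside.
- mug: Bystander: white mug 82 mm across and 92 mm high with wood sticks up to 125 mm high in it. Origin at the centre of its underside.
- screwdriver: Bystander: screwdriver with a red handle, lying flat.
- pliers: Bystander: pliers with red handles, about 160 mm long, lying flat.
- glue: Bystander: white glue bottle, 60 mm across, 160 mm high, upright. Origin at the centre of its underside.
Things that resemble listed ones, but are neither listed nor needed, are in the scene too. Several things look just like the wedge: the one meant starts nearest to the robot's base.

How it is judged (in metres and radians):
On the way, in this order (a step that is already met when the one before it is completed fails the run):
1. the wedge is pushed snug under the bare foot, with the level standing level (contact force between wedge and laser above 0.8 N and angle between laser's own z axis and vertical below 0.015 rad and x of short_foot in the frame of wedge between -0.03 and 0.05 m and y of short_foot in the frame of wedge between -0.025 and 0.025 m), for 0.2 s.
2. the cap above that foot is pressed down and the level does not rock (all of step 1 and contact force between the fingers and corner_pad above 3 N), for 0.2 s.
At the end, for the whole second after the job is handed in: The wedge lies flat on the bench under the bare foot and carries at least 0.8 N of it, the level stands within 0.015 rad (0.9 degrees) of upright and within 20 mm of where it was (the bare foot within 25 mm), and both are at rest (all of step 1 and distance of laser from where it was at the start of the episode below 0.02 m and distance of short_foot from where it was at the start of the episode below 0.025 m and angle between wedge's own z axis and vertical below 0.05 rad and height (world z) of wedge below 0.004 m and linear speed of each of wedge, laser below 0.01 m/s); the robot touches nothing.
It fails at once if the wedge is lifted off the bench or stood up (height (world z) of wedge above 0.012 m or angle between wedge's own z axis and vertical above 0.3 rad).
It fails at once if the laser level is lifted or tipped (height (world z) of laser above 0.02 m or angle between laser's own z axis and vertical above 0.15 rad).
It fails at once if another thing on the bench is moved more than 20 mm (distance of any of offcut, pencil, tape, mug, screwdriver, pliers, glue from where it was at the start of the episode above 0.02 m).
It also fails if it takes over 48 s, if anything falls off the work surface, if the arm or the gripper's body presses on something with over 40 N, if the wrist force passes 120 N, or if a joint passes its speed limit or range.

## Working session

There is one attempt and no reset: what is moved stays moved. The work goes in short steps, Python scripts to look and compute and a tool call to move; the robot and the scene stay as the last step left them, time stands still between calls to the robot, and variables do not carry over. Pictures are saved under pics/ and viewed, at most 10 in all, crops included, and the job is handed in when it is done.

Besides the shell and the picture viewer there is one more tool, called after "Call:" as name(argument=value, ...) on one line, values as JSON. drive_tool: Moves the arm, as the interface text tells. Its arguments: {"type":"object","properties":{"steps":{"type":"array","items":{"type":"array","items":{"type":"array","items":{"type":"number"}}}},"gripper":{"type":"number"},"grip_force":{"type":"number"}},"required":["steps"]}

```bash
mkdir -p pics
cat > h.py <<'E'
import numpy as np, cv2
from rig import env
def snap(name,fn=None):
    s=env.snapshot(name)
    if fn: cv2.imwrite('pics/'+fn,s['image'][:,:,::-1])
    return s
def ray(s,u,v):
    d=np.array([(u-s['cx'])/s['fx'],-(v-s['cy'])/s['fy'],-1.]);V=np.array(s['view']);R=V[:3,:3]
    return -R.T@V[:3,3], R.T@d
def onz(s,u,v,z):
    o,d=ray(s,u,v);return o+d*(z-o[2])/d[2]
def proj(s,p):
    c=np.array(s['view'])@np.r_[p,1];return s['cx']+s['fx']*c[0]/-c[2], s['cy']-s['fy']*c[1]/-c[2]
E
python3 - <<'E'
from h import *
for n in('top','side'):
    s=snap(n,n+'1.png'); print(n,s['fx'],s['cx'],s['cy'],ray(s,320,200),[k for k in s])
print(env.state(), env.hold_point_z)
E
```

```text
top 418.33456048907334 319.0800747257819 198.38513999600374 (array([ 0.51222663, -0.02849841,  1.08427668]), array([ 0.10382556,  0.01734666, -0.99445416])) ['image', 'fx', 'fy', 'cx', 'cy', 'view']
side 414.48930630738397 322.22518766839994 193.4744489006429 (array([0.15299582, 0.57893512, 0.67704544]), array([ 0.5082829 , -0.61776529, -0.60024264])) ['image', 'fx', 'fy', 'cx', 'cy', 'view']
{'clock': 0.1, 'joint_positions': array([72.46762734, 30.77448806, -0.25370754, 88.16284195,  0.15098548,
       61.15208272, -4.07801747]), 'dq': array([ 0.03253268, -0.12059074,  0.11711632, -0.07768715,  0.07625446,
        0.09209152, -0.0579719 ]), 'tau': array([ 2.41401889e-03, -5.72073662e+01,  9.93677080e-01, -2.52228785e+01,
       -5.61480329e-02,  1.35161122e-02,  8.14299642e-05]), 'tcp_pos': array([ 0.15422302, -0.63088406,  0.23792668]), 'tool_rot': array([-1.79911306e+02,  8.65280830e-03,  1.37453970e+01]), 'wrist_force': array([-0.84708733,  0.46088622,  0.17871004]), 'moment': array([-0.0394143 , -0.04780794,  0.03109953]), 'grasp_force': 0.0, 'grip_width': 0.0881371378284874} 0.0187
```

View pics/top1.png

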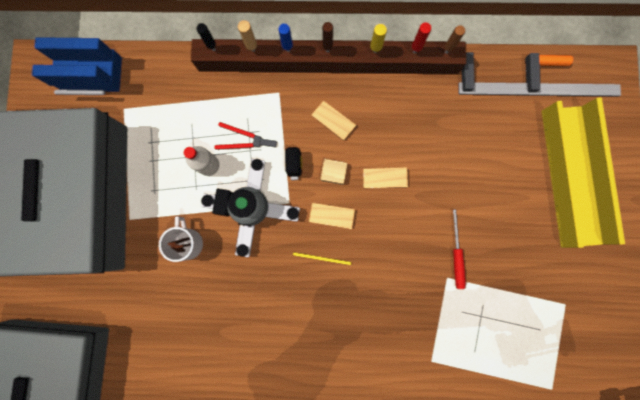

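View pics/side1.png

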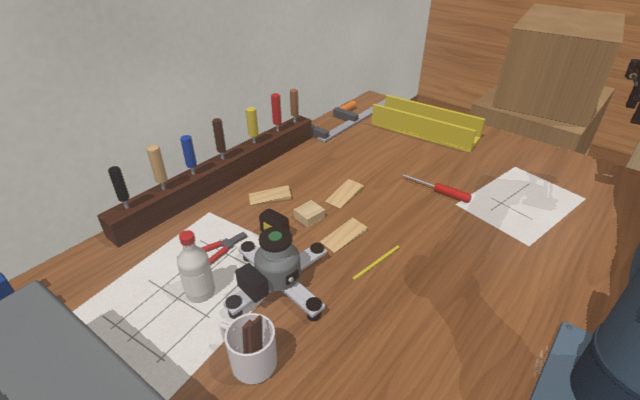

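The top view shows the level at (246,205) with its battery box on the left, so the bare-foot cap is at (292,214). The wedge is at (332,216), with its heel to the right near x=355. The offcut is at (335,171) and the pencil at (322,258).

Run:
```python
from h import *
s=snap('top');im=s['image'];hsv=cv2.cvtColor(im,cv2.COLOR_RGB2HSV)
print(hsv[216,332],hsv[235,332],hsv[214,292],hsv[207,270])
m=cv2.inRange(hsv,(8,40,165),(28,170,255)); m[:, :303]=0;m[:,420:]=0;m[:95]=0;m[240:]=0
for c in cv2.findContours(m,cv2.RETR_EXTERNAL,cv2.CHAIN_APPROX_NONE)[0]:
    if cv2.contourArea(c)>200:
        r=cv2.minAreaRect(c);b=cv2.boxPoints(r)
        print(r,[onz(s,*p,0.01)[:2].round(4).tolist() for p in b])
g=cv2.inRange(hsv,(0,0,0),(180,255,60))
for (u,v) in((293,214),(257,165),(242,250),(208,201)):
    w=g[v-11:v+11,u-9:u+10];M=cv2.moments(w,True);p=(u-9+M['m10']/M['m00'],v-11+M['m01']/M['m00'])
    print(p,M['m00'],onz(s,*p,.036).round(4))
cr=im[150:265,185:385];cv2.imwrite('pics/c1.png',cv2.resize(cr[:,:,::-1],None,fx=4,fy=4,interpolation=cv2.INTER_CUBIC))
```

```text
[ 21 113 242] [ 12 168 159] [ 0 10 26] [150   5 150]
((361.0, 167.0), (144.0, 116.0), 90.0) [[0.904, 0.0407], [0.9079, -0.2661], [0.529, -0.2637], [0.5233, 0.0318]]
(292.7912087912088, 213.05494505494505) 91.0 [0.5875 0.0576 0.036 ]
(256.5432098765432, 164.17283950617283) 81.0 [0.7107 0.1534 0.036 ]
(242.05434782608697, 249.97826086956522) 92.0 [0.4929 0.1819 0.036 ]
(210.91666666666666, 201.46794871794873) 156.0 [0.6131 0.2657 0.036 ]
```

View pics/c1.png

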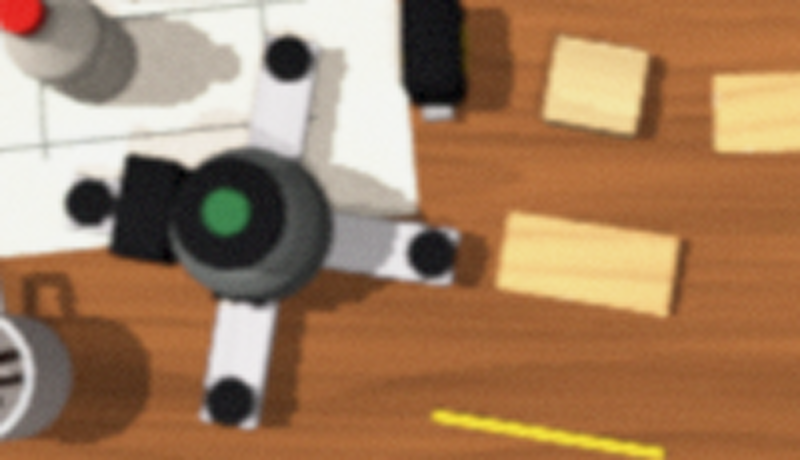

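The crop shows the wedge corners at crop pixels (509,212), (497,286), (668,314) and (682,237), with the cap centre at (433,251). The free bench behind the heel, to the right, is clear.

Run:
```python
from h import *
s=snap('top')
f=lambda u,v,z:onz(s,185+u/4,150+v/4,z)
a,b=f(509,212,.003),f(497,286,.003);c,d=f(682,237,.017),f(668,314,.017)
thin=(a+b)/2;heel=(c+d)/2;dr=(thin-heel)[:2];L=np.linalg.norm(dr);dr/=L
cap=np.array([.5875,.0576]);print(a,b,c,d);print(thin,heel,L,dr,np.degrees(np.arctan2(dr[1],dr[0])))
r=cap-heel[:2];print('along',r@dr,'lat',r[0]*-dr[1]+r[1]*dr[0])
fin=cap-dr*.071;print('final heel',fin,'travel',(fin-heel[:2])@dr)
c0=np.array([.6018,.1677]);print('laser dir',(c0-cap)/np.linalg.norm(c0-cap))
```

```text
[0.61693201 0.01034753 0.003     ] [0.56874396 0.01709895 0.003     ] [ 0.60146833 -0.10104985  0.017     ] [ 0.55220494 -0.09264519  0.017     ]
[0.59283799 0.01372324 0.003     ] [ 0.57683663 -0.09684752  0.017     ] 0.11172258525514425 [0.143224  0.9896903] 81.76555177268948
along 0.15438245827301714 lat 0.011567161411563134
final heel [ 0.5773311  -0.01266801] travel 0.08338245827301714
laser dir [0.12880008 0.99167058]
```

Call:
drive_tool(steps=[[[0.174,0.205,0,0,0,0.063],[0.174,0.205,0,0,0,0.063],[0.174,0.205,0,0,0,0.063],[0.174,0.205,0,0,0,0.063],[0.174,0.205,0,0,0,0.063],[0.174,0.205,0,0,0,0.063],[0.174,0.205,0,0,0,0.063],[0.174,0.205,0,0,0,0.063],[0.174,0.205,0,0,0,0.063],[0.174,0.205,0,0,0,0.063],[0.174,0.205,0,0,0,0.063],[0.174,0.205,0,0,0,0.063]]], gripper=1, grip_force=20)

```text
clock: 1.7
tcp_pos: [0.5729, -0.1382, 0.2387]
tool_rot: [180.0, 0.0, 81.9]
wrist_force: [-0.2, -0.4, 1.1]
grip_width: 0.0005
grasp_force: 0.0
```

Call:
drive_tool(steps=[[[0,0,-0.25,0,0,0],[0,0,-0.25,0,0,0],[0,0,-0.25,0,0,0],[0,0,-0.2,0,0,0],[0,0,-0.1,0,0,0],[0,0,-0.05,0,0,0],[0,0,-0.03,0,0,0],[0,0,-0.025,0,0,0],[0,0,0,0,0,0]]])

```text
clock: 2.82
tcp_pos: [0.5723, -0.1396, 0.0081]
tool_rot: [180.0, 0.0, 81.8]
wrist_force: [-0.4, 0.4, -1.1]
grip_width: 0.0007
grasp_force: 0.0
```

Run:
```python
from h import *
st=env.state();print(st['tcp_pos'],st['wrist_force'])
s=snap('side');cv2.imwrite('pics/s2.png',cv2.resize(s['image'][150:350,220:420,::-1],None,fx=3,fy=3,interpolation=cv2.INTER_CUBIC))
```

```text
[ 0.5722634  -0.13955912  0.00812245] [-0.43207815  0.40605277 -1.07169882]
```

View pics/s2.png

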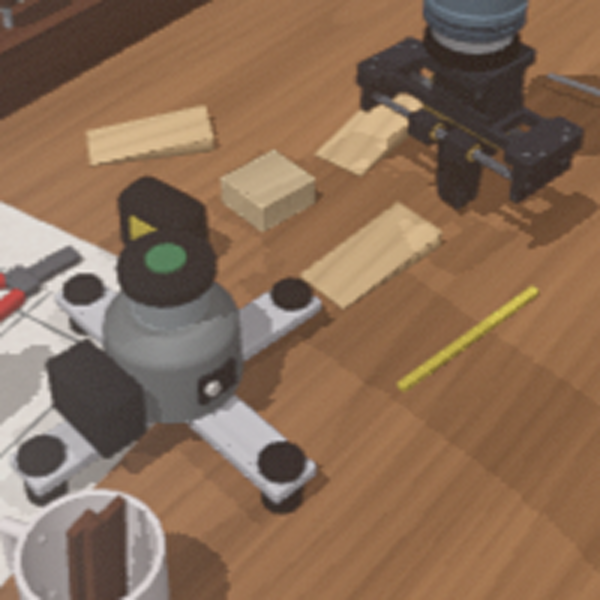

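The side crop shows the shut fingers at (460,185) standing behind the heel of the right wedge. The wedge, at (370,255), is in line with the bare arm's cap at (292,293), and the pencil and offcut are clear.

Call:
drive_tool(steps=[[[0,0.05,0,0,0,0],[0,0.05,0,0,0,0],[0,0.05,0,0,0,0],[0,0.05,0,0,0,0],[0,0.05,0,0,0,0],[0,0.05,0,0,0,0],[0,0.05,0,0,0,0],[0,0.05,0,0,0,0],[0,0.025,0,0,0,0],[0,0.025,0,0,0,0],[0,0,0,0,0,0]]])

```text
clock: 4.25
tcp_pos: [0.572, -0.0489, 0.0077]
tool_rot: [-180.0, -0.0, 81.8]
wrist_force: [-0.4, -0.0, -0.2]
grip_width: 0.0006
grasp_force: 0.0
```

Run:
```python
from h import *
st=env.state();print(st['tcp_pos'],st['wrist_force'])
s=snap('top');cv2.imwrite('pics/t3.png',cv2.resize(s['image'][140:260,185:385,::-1],None,fx=4,fy=4,interpolation=cv2.INTER_CUBIC))
s=snap('side');cv2.imwrite('pics/s3.png',cv2.resize(s['image'][180:330,240:440,::-1],None,fx=4,fy=4,interpolation=cv2.INTER_CUBIC))
```

```text
[ 0.57195116 -0.04885914  0.00766402] [-0.40978035 -0.02727753 -0.17662559]
```

View pics/s3.png

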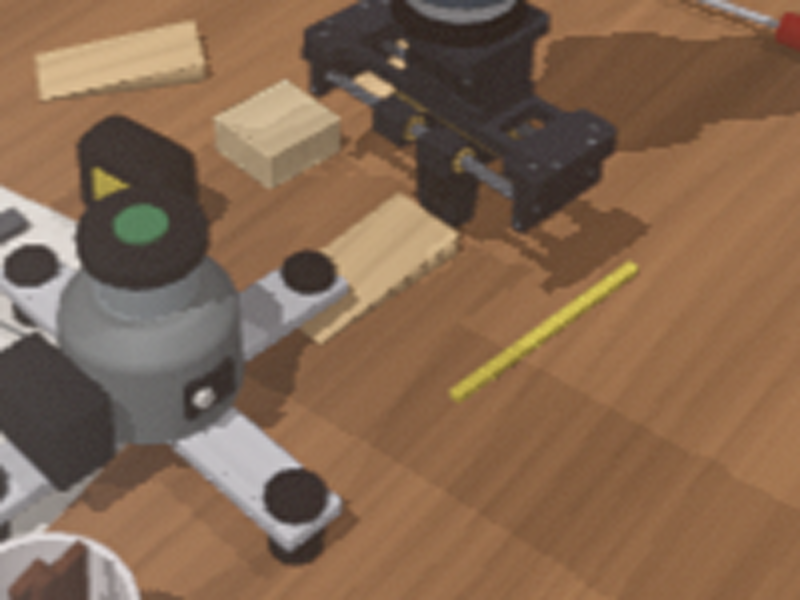

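The side crop shows the wedge straight and already partly under the bare arm, with the fingers square on its heel at (440,215). I'll creep forward now.

Call:
drive_tool(steps=[[[0,0.03,0,0,0,0],[0,0.03,0,0,0,0],[0,0.02,0,0,0,0],[0,0.01,0,0,0,0],[0,0,0,0,0,0]]])

```text
clock: 4.97
tcp_pos: [0.572, -0.0312, 0.0077]
tool_rot: [180.0, -0.0, 81.8]
wrist_force: [0.2, -0.3, 0.9]
grip_width: 0.0005
grasp_force: 0.0
```

Call:
drive_tool(steps=[[[0,0.01,0,0,0,0],[0,0,0,0,0,0]]])

```text
clock: 5.22
tcp_pos: [0.572, -0.0293, 0.0077]
tool_rot: [180.0, -0.0, 81.8]
wrist_force: [0.1, -0.3, -0.9]
grip_width: 0.0003
grasp_force: 0.0
```

Call:
drive_tool(steps=[[[0,0.008,0,0,0,0],[0,0,0,0,0,0]]])

```text
clock: 5.48
tcp_pos: [0.572, -0.0277, 0.0077]
tool_rot: [-180.0, -0.0, 81.8]
wrist_force: [-1.0, 0.6, -0.5]
grip_width: 0.0006
grasp_force: 0.0
```

Call:
drive_tool(steps=[[[0,0.01,0,0,0,0],[0,0,0,0,0,0]]])

```text
clock: 5.72
tcp_pos: [0.572, -0.0255, 0.0077]
tool_rot: [-180.0, -0.0, 81.8]
wrist_force: [1.0, 0.5, -0.4]
grip_width: 0.0003
grasp_force: 0.0
```

Call:
drive_tool(steps=[[[0,0.007,0,0,0,0],[0,0,0,0,0,0]]])

```text
clock: 5.98
tcp_pos: [0.572, -0.0242, 0.0077]
tool_rot: [180.0, -0.0, 81.8]
wrist_force: [-0.1, -0.6, 0.2]
grip_width: 0.0007
grasp_force: 0.0
```

Call:
drive_tool(steps=[[[0,0.006,0,0,0,0],[0,0,0,0,0,0]]])

```text
clock: 6.22
tcp_pos: [0.572, -0.023, 0.0077]
tool_rot: [180.0, -0.0, 81.8]
wrist_force: [0.8, 0.1, 0.9]
grip_width: 0.0005
grasp_force: 0.0
```

Call:
drive_tool(steps=[[[0,0.006,0,0,0,0],[0,0,0,0,0,0]]])

```text
clock: 6.48
tcp_pos: [0.5719, -0.0218, 0.0077]
tool_rot: [-180.0, -0.0, 81.8]
wrist_force: [0.2, 0.4, -0.6]
grip_width: 0.0005
grasp_force: 0.0
```

Call:
drive_tool(steps=[[[0,0.005,0,0,0,0],[0,0,0,0,0,0]]])

```text
clock: 6.72
tcp_pos: [0.572, -0.0209, 0.0077]
tool_rot: [180.0, -0.0, 81.8]
wrist_force: [0.2, 0.1, -0.5]
grip_width: 0.0003
grasp_force: 0.0
```

Call:
drive_tool(steps=[[[0,0.005,0,0,0,0],[0,0,0,0,0,0]]])

```text
clock: 6.98
tcp_pos: [0.572, -0.0198, 0.0077]
tool_rot: [-180.0, -0.0, 81.8]
wrist_force: [-0.2, 0.3, -0.6]
grip_width: 0.0002
grasp_force: 0.0
```

Call:
drive_tool(steps=[[[0,0.005,0,0,0,0],[0,0,0,0,0,0]]])

```text
clock: 7.22
tcp_pos: [0.572, -0.0189, 0.0077]
tool_rot: [-180.0, -0.0, 81.8]
wrist_force: [-0.7, -0.2, 0.1]
grip_width: 0.0004
grasp_force: 0.0
```

Call:
drive_tool(steps=[[[0,0.005,0,0,0,0],[0,0,0,0,0,0]]])

```text
clock: 7.48
tcp_pos: [0.5719, -0.0182, 0.0077]
tool_rot: [-180.0, 0.0, 81.8]
wrist_force: [0.2, -1.2, -0.2]
grip_width: 0.0008
grasp_force: 0.5
```

Call:
drive_tool(steps=[[[0,0.005,0,0,0,0],[0,0,0,0,0,0]]])

```text
clock: 7.72
tcp_pos: [0.5719, -0.0175, 0.0077]
tool_rot: [-180.0, 0.0, 81.8]
wrist_force: [0.3, -3.1, -0.1]
grip_width: 0.0007
grasp_force: 1.4
```

Contact with the stud: the force is now rising.

Call:
drive_tool(steps=[[[0,0.004,0,0,0,0],[0,0,0,0,0,0]]])

```text
clock: 7.98
tcp_pos: [0.5719, -0.017, 0.0077]
tool_rot: [-180.0, 0.1, 81.7]
wrist_force: [-0.1, -5.3, 1.1]
grip_width: 0.0004
grasp_force: 2.4
```

Call:
drive_tool(steps=[[[0,0.003,0,0,0,0],[0,0,0,0,0,0]]])

```text
clock: 8.22
tcp_pos: [0.5719, -0.0167, 0.0077]
tool_rot: [-180.0, 0.1, 81.7]
wrist_force: [-0.4, -5.9, 1.5]
grip_width: 0.0007
grasp_force: 2.8
```

Call:
drive_tool(steps=[[[0,0.004,0,0,0,0],[0,0,0,0,0,0],[0,0,0,0,0,0]]])

```text
clock: 8.6
tcp_pos: [0.5718, -0.0164, 0.0077]
tool_rot: [-180.0, 0.1, 81.7]
wrist_force: [-0.8, -7.3, 2.6]
grip_width: 0.0005
grasp_force: 3.3
```

Call:
drive_tool(steps=[[[0,-0.05,0,0,0,0],[0,-0.1,0,0,0,0],[0,0,0.1,0,0,0],[0,0,0.25,0,0,0],[0,0,0.25,0,0,0],[0,0,0,0,0,0]]])

```text
clock: 9.35
tcp_pos: [0.5752, -0.0442, 0.1329]
tool_rot: [179.5, -0.1, 81.8]
wrist_force: [0.3, -0.1, -0.5]
grip_width: 0.0003
grasp_force: 0.0
```

Run:
```python
from h import *
st=env.state();print(st['tcp_pos'],st['wrist_force'])
s=snap('top');im=s['image'];g=cv2.inRange(cv2.cvtColor(im,cv2.COLOR_RGB2HSV),(0,0,0),(180,255,60))
u,v=293,214;w=g[v-11:v+11,u-9:u+10];M=cv2.moments(w,True);p=(u-9+M['m10']/M['m00'],v-11+M['m01']/M['m00']);print(p,M['m00'],onz(s,*p,.036))
cv2.imwrite('pics/t4.png',cv2.resize(im[140:260,185:385,::-1],None,fx=4,fy=4,interpolation=cv2.INTER_CUBIC))
s=snap('side');cv2.imwrite('pics/s4.png',cv2.resize(s['image'][180:330,240:440,::-1],None,fx=4,fy=4,interpolation=cv2.INTER_CUBIC))
```

```text
[ 0.57520928 -0.04420289  0.13292717] [ 0.29619353 -0.13575575 -0.47174499]
(292.55056179775283, 213.03370786516854) 89.0 [0.58752971 0.05817362 0.036     ]
```

View pics/s4.png

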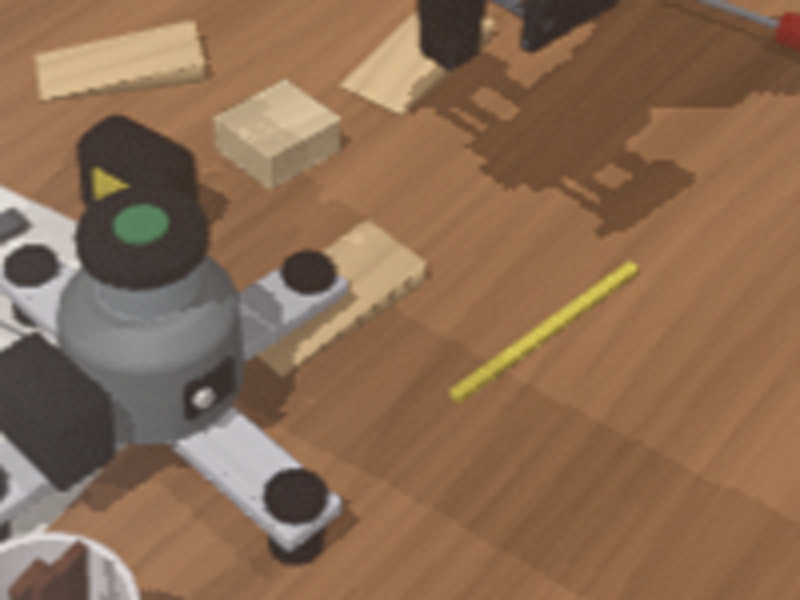

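View pics/t4.png

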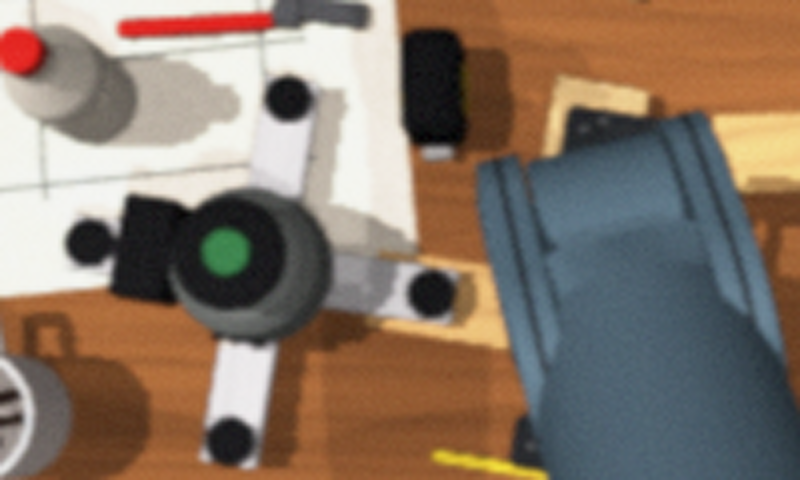

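Both crops show the level unmoved, with the cap at (432,292) in the top crop. The wedge lies straight under the bare arm, with its near edge visible.

Call:
drive_tool(steps=[[[0.032,0.2,0,0,0,0],[0.03,0.2,0,0,0,0],[0,0.11,-0.1,0,0,0],[0,0,-0.2,0,0,0],[0,0,-0.05,0,0,0],[0,0,0,0,0,0]]])

```text
clock: 10.2
tcp_pos: [0.5836, 0.0568, 0.0569]
tool_rot: [-179.9, 0.0, 81.8]
wrist_force: [0.3, -0.6, 0.8]
grip_width: 0.0004
grasp_force: 0.0
```

Call:
drive_tool(steps=[[[0.015,0,-0.04,0,0,0],[0,0,-0.03,0,0,0],[0,0,0,0,0,0]]])

```text
clock: 10.58
tcp_pos: [0.5873, 0.057, 0.0436]
tool_rot: [-180.0, 0.0, 81.8]
wrist_force: [-0.6, -0.5, -0.9]
grip_width: 0.0003
grasp_force: 0.0
```

Call:
drive_tool(steps=[[[0,0,-0.012,0,0,0],[0,0,0,0,0,0]]])

```text
clock: 10.82
tcp_pos: [0.5873, 0.0572, 0.0413]
tool_rot: [-180.0, 0.0, 81.8]
wrist_force: [0.3, 0.6, -0.3]
grip_width: 0.0006
grasp_force: 0.0
```

Call:
drive_tool(steps=[[[0,0,-0.008,0,0,0],[0,0,0,0,0,0]]])

```text
clock: 11.08
tcp_pos: [0.5873, 0.0572, 0.0396]
tool_rot: [-180.0, 0.0, 81.8]
wrist_force: [0.0, -0.2, -0.7]
grip_width: 0.0007
grasp_force: 0.0
```

Call:
drive_tool(steps=[[[0,0,-0.006,0,0,0],[0,0,0,0,0,0]]])

```text
clock: 11.32
tcp_pos: [0.5875, 0.0572, 0.0385]
tool_rot: [180.0, -0.0, 81.8]
wrist_force: [0.4, -0.1, 0.6]
grip_width: 0.0004
grasp_force: 0.2
```

Call:
drive_tool(steps=[[[0,0,-0.004,0,0,0],[0,0,0,0,0,0]]])

```text
clock: 11.58
tcp_pos: [0.5874, 0.0572, 0.0385]
tool_rot: [180.0, 0.0, 81.8]
wrist_force: [-3.3, -0.5, 7.8]
grip_width: 0.0005
grasp_force: 4.1
```

Call:
drive_tool(steps=[[[0,0,-0.004,0,0,0],[0,0,0,0,0,0]]])

```text
clock: 11.82
tcp_pos: [0.5875, 0.0572, 0.0383]
tool_rot: [180.0, 0.0, 81.8]
wrist_force: [-5.1, -0.9, 14.6]
grip_width: 0.0005
grasp_force: 7.2
```

Call:
drive_tool(steps=[[[0,0,0,0,0,0],[0,0,0,0,0,0],[0,0,0,0,0,0]]])

```text
clock: 12.2
tcp_pos: [0.5875, 0.0572, 0.0383]
tool_rot: [180.0, 0.0, 81.8]
wrist_force: [-4.6, -0.2, 14.1]
grip_width: 0.0005
grasp_force: 7.2
```

Call:
drive_tool(steps=[[[0,0,0.01,0,0,0],[0,0,0.05,0,0,0],[0,0,0.2,0,0,0],[0,0,0.25,0,0,0],[0,-0.2,0.2,0,0,0],[0,-0.3,0,0,0,0],[0,-0.3,0,0,0,0],[0,0,0,0,0,0],[0,0,0,0,0,0]]])

```text
clock: 13.32
tcp_pos: [0.5874, -0.102, 0.1791]
tool_rot: [180.0, -0.1, 81.8]
wrist_force: [0.1, 1.5, -0.1]
grip_width: 0.0008
grasp_force: 0.0
```

Run:
```python
from h import *
print(env.state()['wrist_force'])
s=snap('side');cv2.imwrite('pics/s5.png',cv2.resize(s['image'][180:330,240:440,::-1],None,fx=4,fy=4,interpolation=cv2.INTER_CUBIC))
```

```text
[ 0.13676498  1.53971631 -0.12430868]
```

View pics/s5.png

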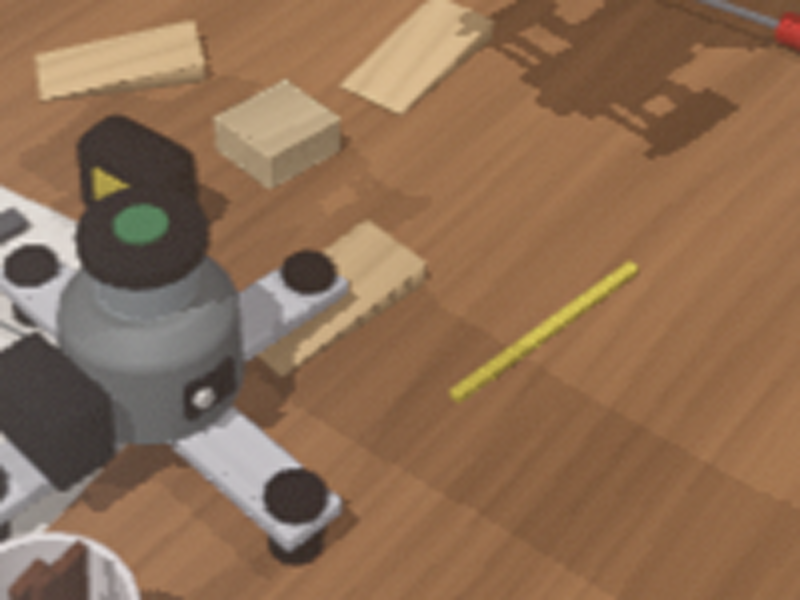

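The crop shows the wedge seated under the bare arm exactly as before the press, with the level and bystanders unmoved and the arm clear.

```bash
python3 -c "
from rig import env
print(env.hand_in())"
```

```text
the job is handed in; nothing more can be done
None
```

I pushed the wedge snug under the bare foot at about 7 N, pressed the cap above it at about 14 N with no visible rocking, then let go and handed in; the hand-in returned no verdict.

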